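Switch the chocolate feed to the other tray

TASK

The sorting stand must feed its other tray now. With a fingertip, press down the raised yellow pad of the blue seesaw gate so that it rocks over its pivot and stays tipped the other way; then push the red stop fully aside along its slide, to the left as seen from the robot, so that the three waiting chocolate balls roll down into the other tray. Grasp nothing, do not touch the balls, and leave the two tarts and the jar where they stand.

Things in the scene. Friction and masses are not known exactly. Their poses are not given: they have to be found in the camera images.
- stand: Feed stand fixed to the table, 560 mm wide over its trays, under 235 mm high. Origin: on the table below the gate's pivot. x: away from the robot, up the feed channel; y: left; z: up. The channel (42 mm wide, walls 24 mm) comes down from +x at 0.2 rad slope and ends at x = 32 mm, 146 mm high, over the gate's middle. The gate (150 mm long, trough 70 mm wide) has an aluminium chute and a tray at each end.
- gate (a joint): Tilt of the blue seesaw gate, -0.28 to 0.28 rad, about the stand's x, 120 mm above the table. Positive: left (+y) pad up, balls run to the right tray. Negative: right pad up, balls run left. Starts fully tipped one way. A brass weight on its upright middle plate (to 182 mm high) makes it top-heavy: pressed past level it falls over and stays. Under 2 N on a pad moves it.
- pad_left (a point): Yellow press pad, 42 x 42 x 6 mm, on the gate's left (+y) arm, on the side towards the robot. The point is the middle of its top face, at (-78, +100) mm from the stand's origin when level; it swings between 92 mm (down) and 148 mm (up) above the table. Free space above it and on its robot side; trough and chute start 25 mm from the point towards +x.
- pad_right (a point): Yellow press pad, 42 x 42 x 6 mm, on the gate's right (-y) arm, on the side towards the robot. The point is the middle of its top face, at (-78, -100) mm from the stand's origin when level; it swings between 92 mm (down) and 148 mm (up) above the table. Free space above it and on its robot side; trough and chute start 25 mm from the point towards +x.
- stop (a joint): Travel of the red stop in m: about 0 shut, 0.058 fully open; it slides along the stand's +y (left) with about 1 N of friction and stays where it is left. The balls pass from about 0.042.
- stop_block (a point): Red push block on top of the stop, 34 (x) x 14 (y) x 34 mm high; the point is its centre, 208 mm above the table at x = 76 mm in the stand. Push its right (-y) face towards +y. Its underside is 191 mm high, just above balls and channel walls (190 mm), so a fingertip 5 to 10 mm below its centre clears them.
- ball1_center (a point): Dark brown moulded chocolate ball, 32 mm diameter, about 22 g, smooth and slippery; this point is its centre. It starts in the feed channel behind the red stop, first in the row (touching the stop).
- ball2_center (a point): Dark brown moulded chocolate ball, 32 mm diameter, about 22 g, smooth and slippery; this point is its centre. It starts in the feed channel behind the red stop, second in the row.
- ball3_center (a point): Dark brown moulded chocolate ball, 32 mm diameter, about 22 g, smooth and slippery; this point is its centre. It starts in the feed channel behind the red stop, third in the row.
- tray_left (a point): Middle of the inner floor of the left (+y) white tray, 132 x 132 mm inside, walls 30 to 55 mm high, fixed to the stand; axes as the stand's.
- tray_right (a point): Middle of the inner floor of the right (-y) white tray, the same as the left one; axes as the stand's.
- tart_steel: Bystander: loose filled tart in a steel ring, 80 mm diameter, 25 mm high, on the robot's side of the stand; origin at the centre of its underside.
- tart_black: Bystander: loose filled tart in a black ring, 80 mm diameter, 25 mm high, left of the feed channel; origin at the centre of its underside.
- jar: Bystander: loose amber jar, 56 mm diameter, 75 mm high, right of the feed channel; origin at the centre of its underside.
- ball1: Chocolate ball 1: same ball as ball1_center, but its origin is a point on its surface that turns as it rolls; use the point.
- ball2: Chocolate ball 2: same ball as ball2_center, but its origin is a point on its surface that turns as it rolls; use the point.
- ball3: Chocolate ball 3: same ball as ball3_center, but its origin is a point on its surface that turns as it rolls; use the point.
Not all that is in view belongs to the job. What is shaped like the ball2 but purple or white is not meant.

How it is judged (in metres and radians):
On the way, in this order (a step that is already met when the one before it is completed fails the run):
1. the gate is rocked over to its other side (distance of pad_left from where it was at the start of the episode above 0.04 m and (value of joint gate above 0.24 rad or value of joint gate below -0.24 rad) and value of joint stop below 0.03 m), for 0.2 s.
2. the stop is pushed aside (distance of pad_left from where it was at the start of the episode above 0.04 m and (value of joint gate above 0.24 rad or value of joint gate below -0.24 rad) and value of joint stop above 0.05 m), for 0.1 s.
At the end, for the whole second after the job is handed in: The gate is tipped to the side opposite to its start (beyond 0.24 rad), the stop is open by more than 50 mm, and all three balls lie in the tray the gate now feeds (within 70 mm of its middle along each side, centres under 55 mm above its floor), slower than 0.15 m/s (all of step 2 and linear speed of each of ball1, ball2, ball3 below 0.15 m/s and ((value of joint gate above 0.24 rad and x of ball1_center in the frame of tray_right between -0.07 and 0.07 m and y of ball1_center in the frame of tray_right between -0.07 and 0.07 m and z of each of ball1_center, ball2_center, ball3_center in the frame of tray_right below 0.055 m and x of ball2_center in the frame of tray_right between -0.07 and 0.07 m and y of ball2_center in the frame of tray_right between -0.07 and 0.07 m and x of ball3_center in the frame of tray_right between -0.07 and 0.07 m and y of ball3_center in the frame of tray_right between -0.07 and 0.07 m) or (value of joint gate below -0.24 rad and x of ball1_center in the frame of tray_left between -0.07 and 0.07 m and y of ball1_center in the frame of tray_left between -0.07 and 0.07 m and z of each of ball1_center, ball2_center, ball3_center in the frame of tray_left below 0.055 m and x of ball2_center in the frame of tray_left between -0.07 and 0.07 m and y of ball2_center in the frame of tray_left between -0.07 and 0.07 m and x of ball3_center in the frame of tray_left between -0.07 and 0.07 m and y of ball3_center in the frame of tray_left between -0.07 and 0.07 m))); the robot touches nothing.
It fails at once if the robot touches a chocolate ball (over 0.5 N), or lifts one (contact force between any of ball1, ball2, ball3 and the fingers above 0.5 N or contact force between any of ball1, ball2, ball3 and the arm above 0.5 N or height (world z) of any of ball1_center, ball2_center, ball3_center above 0.23 m).
It fails at once if a tart or the jar is moved more than 15 mm or tipped (distance of any of tart_steel, tart_black, jar from where it was at the start of the episode above 0.015 m or angle between any of tart_steel, tart_black, jar's own z axis and vertical above 0.2 rad).
It also fails if it takes over 48 s, if anything falls off the work surface, if the arm or the gripper's body presses on something with over 40 N, if the wrist force passes 120 N, or if a joint passes its speed limit or range.

ROBOT

A 6-joint arm with a two-finger parallel gripper is mounted at the origin on the work surface. World frame = base frame: x ahead of the robot, y to its left, z up, the work surface at z = 0. Lengths are in mm, angles in rad, forces in N, time in s.
With the tool pointing down it reaches from about 350 to 875 mm from the base axis. Payload 4.2 kg.
Tool frame: the origin (TCP) lies at the very end of the fingers, on their centre line; the grasp point (between the pads) lies 19 mm behind it; z points along the fingers, y is the line along which they close (so a half turn about z gives the same grasp; the last joint's range is limited). The gripper opens to 85 mm and grips with 20 to 120 N. Pads are 22 mm wide; open, the fingers measure 114 mm over their backs; the gripper's body (76 mm by 85 mm) begins 54 mm behind the grasp point. The pads swing forward as they close: fully open they stand 13 mm farther back than shut.
Start: joints at [1.565, 0.385, 0.008, 0, -1.194, -0.259], TCP at [163.541, 603.203, 231.312] pointing down, gripper open.
Joint ranges: [-3.14, 3.14], [-1.21, 2.06], [-1.07, 1.41], [-3.16, 2.05], [-2.99, -0.16], [-3.1, 3.1]. Speed limits (rad/s): [2.79, 2.79, 3.14, 3.14, 3.14, 3.14].

INTERFACE

Orientations are given as a unit quaternion [x, y, z, w].
In Python, from bench import arm, optics gives the robot as it stands. The module is installed in compiled form; this text tells all that it offers.
- The arm moves only by the tool step_arm, never from a script. Its argument "motion" is a list of rows, each an object with "dr": the turn, a rotation vector about the tool's x, y, z in units of 8 degrees (1.0 is 8 degrees), a list of three; "slide": the shift along the tool's x, y, z in mm, a list of three; "jaw": the finger opening in mm, from 0 to 85.4. A call has exactly 8 rows; each row is the pose to reach, as a shift and turn from the pose commanded when the call began, along the tool's axes at that moment; what a row does not reach only later rows make up. A row lasts 1/8 s, in which the tool goes at most 62.5 mm and 10.7 degrees, less where a joint would pass 70% of its speed; a pose out of reach is approached as far as the arm can. A call with a gripper value outside its range is refused whole. The fingers move at their own pace and stop on an object; the grip force is fixed at half the most. Time passes only in rows, so rows that repeat a pose let the fingers close, or fill a call up. It gives the time, the measured TCP pose, the force, the opening and the grip force at its end, in the units of the state.
- arm.read_state(): the state, without advancing time (a new reading comes with each control period).
- optics.get_image(name): name is "scene" or "top" or "wrist"; returns the picture (480x640x3 uint8, blue, green, red); there is no depth.
- optics.camera_info(name): a dict with "camera_matrix" (3x3 intrinsics, pixels), "view" (4x4, takes a point from world to camera coordinates); the wrist camera has in their place "T_tool_cam" (4x4, takes a point from camera to tool coordinates, whose origin is the TCP and whose axes are the flange's). Camera axes: x right, y up, looking along -z (the intrinsics and any distortion apply to the point x, -y, -z); pixel columns grow to the right and rows downward; lengths in mm; the calibration is good to about 2 mm. A picture is of the moment at which its call begins: read the wrist's pose just before it. camera_info takes no time and is no camera call.
- arm.job_done(): hands the job in; it is judged then, once.
The state is a dict: "clock": time; "joints": joint angles; "joint_vel": joint speeds; "joint_efforts": joint torques, N m; "position": TCP position; "ee_rot": TCP orientation; "contact_force": force on the tool from outside, world axes, zero at the start; "wrist_torque": the same for the moment, N m; "gripper_width": finger opening in mm; "grasp_force": force on a finger pad.
Only numpy, scipy, OpenCV 4.12 (cv2) and the standard library are available. Lean on these libraries where they do the work, as an engineer would, in place of code of your own. Each camera call takes 0.05 s, during which the arm holds its last target. There are 200 camera calls.

## Working session

There is one attempt and no reset: what is moved stays moved. The work goes in short steps, Python scripts to look and compute and a tool call to move; the robot and the scene stay as the last step left them, time stands still between calls to the robot, and variables do not carry over. Pictures are saved under pics/ and viewed, at most 10 in all, crops included, and the job is handed in when it is done.

Besides the shell and the picture viewer there is one more tool, called after "Call:" by a JSON object that holds its "api" and its "payload". step_arm: Moves the arm, as the interface text tells. Its arguments: {"type":"object","properties":{"motion":{"type":"array","items":{"type":"object","properties":{"dr":{"type":"array","items":{"type":"number"}},"slide":{"type":"array","items":{"type":"number"}},"jaw":{"type":"number"}}}}},"required":["motion"]}

```bash
mkdir -p pics; python3 - <<'E'
from bench import arm, optics
import cv2,numpy as np
np.set_printoptions(precision=3,suppress=True)
for n in ("scene","top"):
    cv2.imwrite(f"pics/{n}1.png",optics.get_image(n))
for n in ("scene","top","wrist"): print(n,optics.camera_info(n))
s=arm.read_state();print(s)
E
```

```text
scene {'camera_matrix': array([[440.1  ,   0.   , 316.209],
       [  0.   , 440.1  , 244.199],
       [  0.   ,   0.   ,   1.   ]]), 'view': array([[    0.445,     0.896,     0.005,  -262.729],
       [   -0.707,     0.348,     0.616,   365.177],
       [    0.55 ,    -0.277,     0.788, -1194.072],
       [    0.   ,     0.   ,     0.   ,     1.   ]])}
top {'camera_matrix': array([[434.496,   0.   , 332.469],
       [  0.   , 434.496, 248.409],
       [  0.   ,   0.   ,   1.   ]]), 'view': array([[   0.018,   -1.   ,    0.006,  -27.936],
       [   0.991,    0.018,    0.135, -624.277],
       [  -0.135,    0.003,    0.991, -884.502],
       [   0.   ,    0.   ,    0.   ,    1.   ]])}
wrist {'camera_matrix': array([[423.418,   0.   , 320.539],
       [  0.   , 423.418, 245.09 ],
       [  0.   ,   0.   ,   1.   ]]), 'T_tool_cam': array([[   0.001,    0.946,    0.325,   84.235],
       [   1.   ,   -0.001,    0.001,    0.149],
       [   0.001,    0.325,   -0.946, -142.829],
       [   0.   ,    0.   ,    0.   ,    1.   ]])}
{'clock': 0.1, 'joints': array([ 1.565,  0.385,  0.007, -0.   , -1.194, -0.259]), 'joint_vel': array([ 0.002, -0.002,  0.002,  0.   ,  0.001,  0.001]), 'joint_efforts': array([ -0.001, -39.332,  18.893,   4.198,  -0.003,   0.   ]), 'position': array([163.452, 602.709, 230.343]), 'ee_rot': array([ 0.991, -0.132, -0.   ,  0.001]), 'contact_force': array([-0.584, -0.669,  0.481]), 'wrist_torque': array([-0.038,  0.001,  0.031]), 'grasp_force': 0.0, 'gripper_width': 85.2294577351557}
```

View pics/scene1.png

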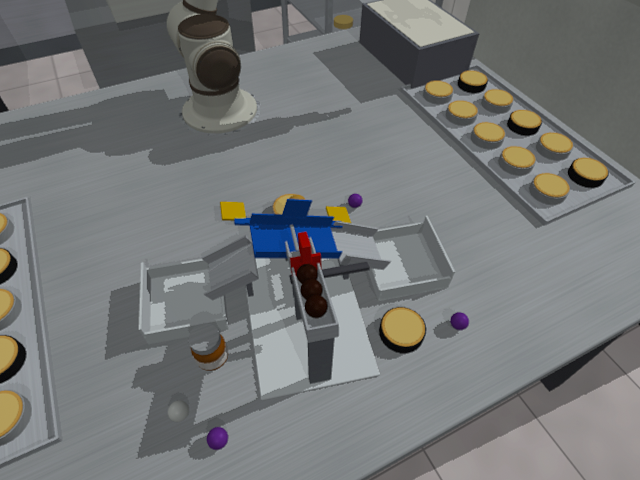

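View pics/top1.png

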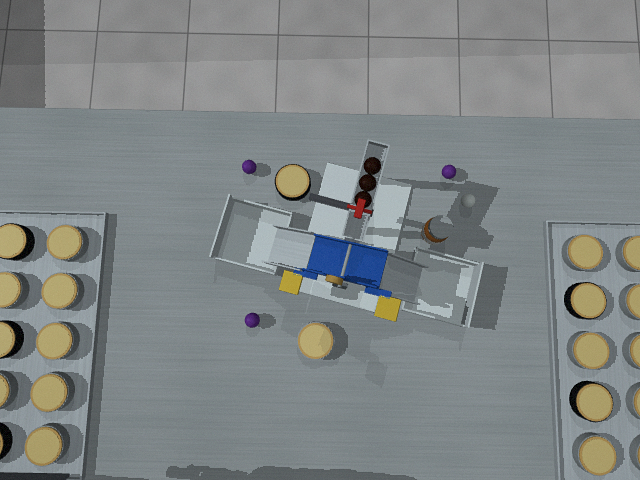

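The top view shows the blue gate at about (345,262), yellow pads at (290,281) on the left and (387,308) on the right, the red stop at (361,208), and the balls at (363,199), (367,182) and (372,165). The purple and white balls are decoys. The stand is yawed by about -0.27 rad. I'll fit the pose and the tilt from colour centroids in both views.

```bash
cat > h.py <<'E'
from bench import arm, optics
import cv2,numpy as np
from scipy.optimize import least_squares
from scipy.spatial.transform import Rotation as R
np.set_printoptions(precision=3,suppress=True)
def proj(n,P,V=None,K=None):
    c=optics.camera_info(n); V=c["view"];K=c["camera_matrix"]
    p=np.atleast_2d(P)@V[:3,:3].T+V[:3,3]
    q=np.c_[p[:,0],-p[:,1],-p[:,2]]@K.T
    return q[:,:2]/q[:,2:]
def blobs(img,lo,hi,roi,amin=25):
    m=cv2.inRange(cv2.cvtColor(img,cv2.COLOR_BGR2HSV),lo,hi)
    z=np.zeros_like(m);x0,y0,x1,y1=roi;z[y0:y1,x0:x1]=m[y0:y1,x0:x1]
    n,l,s,c=cv2.connectedComponentsWithStats(z)
    return [(s[i,4],c[i],s[i,:4]) for i in range(1,n) if s[i,4]>=amin]
def model(p):
    x,y,yaw,t=p
    c,s=np.cos(t),np.sin(t)
    L=np.array([[-78,100*c,120+100*s],[-78,-100*c,120-100*s]])
    return L,lambda Q:np.atleast_2d(Q)@R.from_euler('z',yaw).as_matrix().T+[x,y,0]
E
python3 - <<'E'
from h import *
rois={"top":(200,130,500,330),"scene":(215,190,360,300)}
for n in rois:
    im=cv2.imread(f"pics/{n}1.png")
    print(n,"yel",blobs(im,(22,200,120),(32,255,255),rois[n]),"\n red",blobs(im,(0,180,80),(6,255,255),rois[n]))
obs={"top":[(290,281),(387,308)],"scene":[(339,214),(233,210)]}
E
python3 - <<'E'
from h import *
a=cv2.imread("pics/top1.png")[140:330,265:415];b=cv2.imread("pics/scene1.png")[190:330,215:365]
a=cv2.resize(a,None,fx=2.6,fy=2.6,interpolation=2);b=cv2.resize(b,None,fx=2.6,fy=2.6,interpolation=2)
o=np.zeros((494,780,3),np.uint8);o[:a.shape[0],:a.shape[1]]=a[:494];o[:b.shape[0],390:390+b.shape[1]]=b
cv2.imwrite("pics/c1.png",o)
E
```

```text
top yel [] 
 red [(np.int32(184), array([358.973, 207.728]), array([347, 198,  25,  20], dtype=int32))]
scene yel [(np.int32(374), array([231.944, 209.802]), array([220, 202,  26,  17], dtype=int32)), (np.int32(251), array([338.343, 213.143]), array([326, 207,  24,  15], dtype=int32))] 
 red [(np.int32(484), array([304.696, 252.812]), array([290, 232,  30,  37], dtype=int32))]
```

View pics/c1.png

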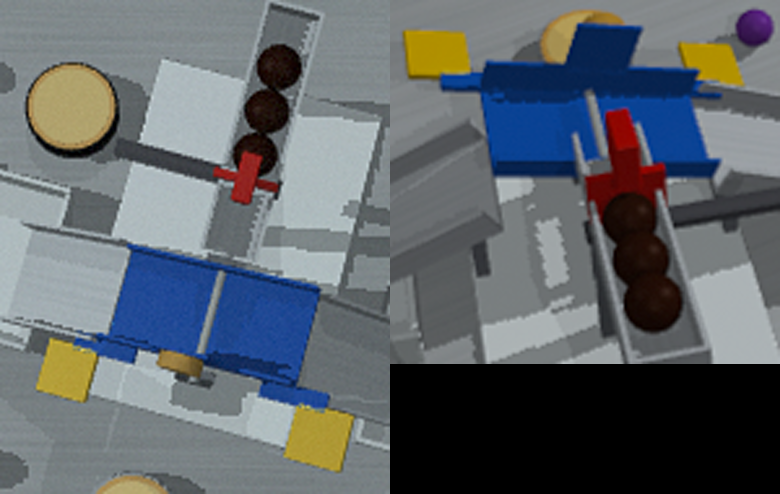

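The crop shows the right pad (crop (319,437), top view (388,308)) larger and higher than the left one. The gate is therefore tipped negative, and the right pad is the one to press. The fit will check this.

```bash
cat >> h.py <<'E'
def fit(obs,t0):
    def f(p):
        L,T=model(p);W=T(L)
        return np.concatenate([(proj(n,W)-obs[n]).ravel() for n in obs])
    return least_squares(f,[600,0,-.26,t0])
E
python3 - <<'E'
from h import *
obs={"top":[(290.8,282.3),(387.7,308)],"scene":[(338.3,213.1),(231.9,209.8)]}
r=fit(obs,-.2); print(r.x,r.fun)
p=r.x.copy();p[3]=-.28
L,T=model(p);print("pads",T(L))
for yy in (0,):
    B=[[76,yy,225],[76,yy,208]];print("block",T(B),proj("top",T(B)),proj("scene",T(B)))
balls=[[76+30*i,0,175+5*i] for i in (1,2)]
print(proj("top",T(balls)))
# tarts, jar
def back(n,u,z):
    return least_squares(lambda q:(proj(n,[q[0],q[1],z])-u).ravel(),[600,0]).x
for nm,u,z in (("steel",(315,341),25),("black",(292,181),25),("jar",(434,229),75)): print(nm,back("top",u,z))
E
```

```text
[599.761 -46.427  -0.25   -0.266] [-0.542 -0.024 -0.168  0.216 -0.565  0.352  0.041  0.323]
pads [[ 547.987   66.      92.364]
 [ 500.393 -120.226  147.636]]
block [[673.395 -65.246 225.   ]
 [673.395 -65.246 208.   ]] [[361.616 206.85 ]
 [360.924 209.053]] [[301.828 240.7  ]
 [302.07  247.953]]
[[364.023 197.109]
 [368.391 181.112]]
steel [429.068  16.697]
black [776.299  75.769]
jar [ 664.709 -226.193]
```

The fit puts the stand at about (600,-46) with yaw -0.25 and tilt -0.27, so the right pad is up at (500,-120,148). The tool's x axis already lines up with the stand's x, and its y axis points along -stand y. I'll close the fingers and move over the right pad.

Call:
{"api": "step_arm", "payload": {"motion": [{"dr": [0, 0, 0], "slide": [35, 42, 0], "jaw": 0}, {"dr": [0, 0, 0], "slide": [75, 90, 0], "jaw": 0}, {"dr": [0, 0, 0], "slide": [115, 138, 0], "jaw": 0}, {"dr": [0, 0, 0], "slide": [155, 186, 0], "jaw": 0}, {"dr": [0, 0, 0], "slide": [190, 228, 0], "jaw": 0}, {"dr": [0, 0, 0], "slide": [230, 276, 0], "jaw": 0}, {"dr": [0, 0, 0], "slide": [270, 324, 0], "jaw": 0}, {"dr": [0, 0, 0], "slide": [305, 366, 0], "jaw": 0}]}}

```text
clock: 1.1
position: [362.2, 168.0, 231.3]
ee_rot: [0.991, -0.132, 0.0, -0.0]
contact_force: [-0.2, 0.4, 0.9]
gripper_width: 0.2
grasp_force: 0.0
```

Call:
{"api": "step_arm", "payload": {"motion": [{"dr": [0, 0, 0], "slide": [35, 42, 0], "jaw": 0}, {"dr": [0, 0, 0], "slide": [75, 90, 0], "jaw": 0}, {"dr": [0, 0, 0], "slide": [115, 138, 0], "jaw": 0}, {"dr": [0, 0, 0], "slide": [145, 175, 0], "jaw": 0}, {"dr": [0, 0, 0], "slide": [170, 205, 0], "jaw": 0}, {"dr": [0, 0, 0], "slide": [190, 230, 0], "jaw": 0}, {"dr": [0, 0, 0], "slide": [203, 243, 0], "jaw": 0}, {"dr": [0, 0, 0], "slide": [203, 243, 0], "jaw": 0}]}}

```text
clock: 2.1
position: [494.6, -118.0, 230.8]
ee_rot: [0.991, -0.133, -0.001, 0.0]
contact_force: [-0.5, -0.8, 0.4]
gripper_width: 0.2
grasp_force: 0.0
```

```bash
python3 - <<'E'
from h import *
im=optics.get_image("wrist");cv2.imwrite("pics/w2.png",im)
s=arm.read_state();print(s["clock"],s["position"],s["ee_rot"],s["gripper_width"],s["joints"],s["contact_force"])
M=R.from_quat(s["ee_rot"]).as_matrix()
p=[599.76,-46.43,-.25,-.28];L,T=model(p)
for Q in ([-84,-100,148],[-84,-100,100],[76,-45,201]):
    print(Q,T(Q),"tool delta",M.T@(T(Q)[0]-s["position"]))
# predicted pad in wrist image
c=optics.camera_info("wrist");C=c["T_tool_cam"];K=c["camera_matrix"]
for W in T(np.r_[L,[[76,0,225]]]):
    t=M.T@(W-s["position"]);q=C[:3,:3].T@(t-C[:3,3]);u=K@[q[0],-q[1],-q[2]];print(u[:2]/u[2])
E
```

```text
2.15 [ 494.246 -117.389  230.899] [ 0.991 -0.132 -0.    -0.   ] -0.12764979449822214 [ 0.087  0.186 -0.273 -0.    -1.112  1.219] [0.407 0.198 0.555]
[-84, -100, 148] [[ 493.631 -122.539  148.   ]] tool delta [ 0.841  5.131 82.898]
[-84, -100, 100] [[ 493.631 -122.539  100.   ]] tool delta [  0.889   5.132 130.898]
[76, -45, 201] [[ 662.264 -108.834  201.   ]] tool delta [159.924 -52.32   29.738]
[ 43.821 222.348]
[322.518 244.674]
[ -33.911 -189.735]
```

View pics/w2.png

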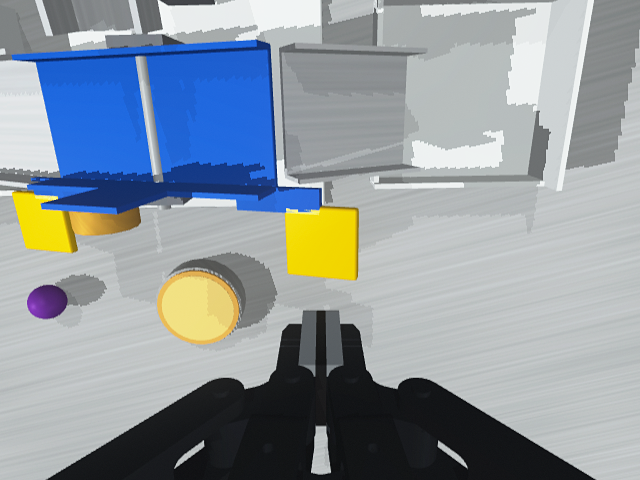

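In the wrist view the raised right pad is centred at (322,243), as predicted, and the fingertips are just in front of it at about (322,312). Pressing now.

Call:
{"api": "step_arm", "payload": {"motion": [{"dr": [0, 0, 0], "slide": [0, 3, 45], "jaw": 0}, {"dr": [0, 0, 0], "slide": [1, 4, 75], "jaw": 0}, {"dr": [0, 0, 0], "slide": [1, 4, 88], "jaw": 0}, {"dr": [0, 0, 0], "slide": [1, 4, 101], "jaw": 0}, {"dr": [0, 0, 0], "slide": [1, 4, 114], "jaw": 0}, {"dr": [0, 0, 0], "slide": [1, 4, 126], "jaw": 0}, {"dr": [0, 0, 0], "slide": [1, 4, 132], "jaw": 0}, {"dr": [0, 0, 0], "slide": [1, 4, 132], "jaw": 0}]}}

```text
clock: 3.15
position: [494.2, -121.7, 98.9]
ee_rot: [0.991, -0.132, -0.0, 0.0]
contact_force: [0.5, 0.1, -0.2]
gripper_width: -0.1
grasp_force: 0.0
```

Call:
{"api": "step_arm", "payload": {"motion": [{"dr": [0, 0, 0], "slide": [0, 0, -30], "jaw": 0}, {"dr": [0, 0, 0], "slide": [0, 0, -85], "jaw": 0}, {"dr": [0, 0, 0], "slide": [0, 0, -140], "jaw": 0}, {"dr": [0, 0, 0], "slide": [0, 0, -170], "jaw": 0}, {"dr": [0, 0, 0], "slide": [0, 0, -170], "jaw": 0}, {"dr": [0, 0, 0], "slide": [0, 0, -170], "jaw": 0}, {"dr": [0, 0, 0], "slide": [0, 0, -170], "jaw": 0}, {"dr": [0, 0, 0], "slide": [0, 0, -170], "jaw": 0}]}}

```text
clock: 4.15
position: [494.0, -121.7, 268.3]
ee_rot: [0.991, -0.132, -0.001, 0.0]
contact_force: [0.1, 0.5, -0.3]
gripper_width: 0.0
grasp_force: 0.0
```

```bash
python3 - <<'E'
from h import *
im=optics.get_image("wrist");cv2.imwrite("pics/w3.png",im)
s=arm.read_state();print(s["clock"],s["position"],s["contact_force"])
M=R.from_quat(s["ee_rot"]).as_matrix()
p=[599.76,-46.43,-.25,.28];L,T=model(p)
for Q in ([76,-50,270],[76,-50,201],[76,-22,201],[76,40,201]):
    print(Q,T(Q),"tool delta",M.T@(T(Q)[0]-s["position"]))
c=optics.camera_info("wrist");C=c["T_tool_cam"];K=c["camera_matrix"]
for W in T(np.r_[L,[[76,0,225]]]):
    t=M.T@(W-s["position"]);q=C[:3,:3].T@(t-C[:3,3]);u=K@[q[0],-q[1],-q[2]];print(u[:2]/u[2])
E
```

```text
4.2 [ 494.123 -121.639  268.467] [-0.022 -1.15  -0.171]
[76, -50, 270] [[ 661.027 -113.678  270.   ]] tool delta [159.    -51.365  -1.827]
[76, -50, 201] [[ 661.027 -113.678  201.   ]] tool delta [159.116 -51.403  67.173]
[76, -22, 201] [[667.954 -86.549 201.   ]] tool delta [158.701 -79.399  67.159]
[76, 40, 201] [[683.294 -26.476 201.   ]] tool delta [ 157.783 -141.393   67.127]
[ 20.715 231.062]
[316.617 206.672]
[  38.078 -119.227]
```

View pics/w3.png

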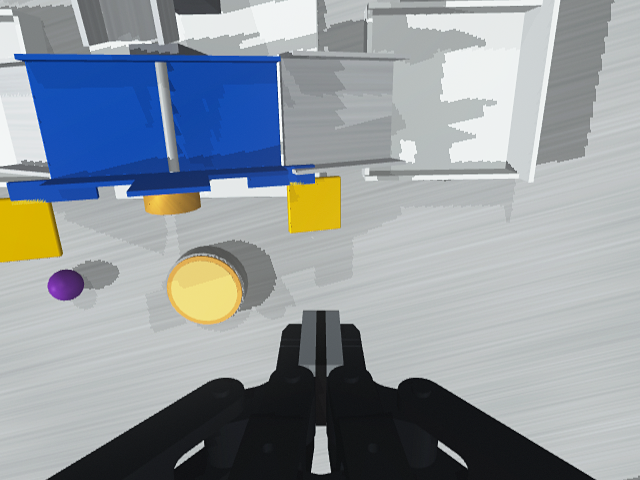

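The gate has rocked over: the right pad is now low at (315,205) and the left pad is raised. Moving to the right side of the red block.

Call:
{"api": "step_arm", "payload": {"motion": [{"dr": [0, 0, 0], "slide": [45, -10, 0], "jaw": 0}, {"dr": [0, 0, 0], "slide": [95, -25, 0], "jaw": 0}, {"dr": [0, 0, 0], "slide": [135, -40, 0], "jaw": 0}, {"dr": [0, 0, 0], "slide": [157, -50, 0], "jaw": 0}, {"dr": [0, 0, 0], "slide": [159, -51, 15], "jaw": 0}, {"dr": [0, 0, 0], "slide": [159, -51, 40], "jaw": 0}, {"dr": [0, 0, 0], "slide": [159, -51, 58], "jaw": 0}, {"dr": [0, 0, 0], "slide": [159, -51, 66], "jaw": 0}]}}

```text
clock: 5.2
position: [659.4, -114.1, 201.2]
ee_rot: [0.991, -0.132, -0.002, 0.0]
contact_force: [1.0, -0.0, 0.0]
gripper_width: 0.1
grasp_force: 0.0
```

```bash
python3 - <<'E'
from h import *
im=optics.get_image("wrist");sc=optics.get_image("scene")[180:330,215:415]
o=np.zeros((480,800,3),np.uint8);w=cv2.resize(im,(400,300));o[:300,:400]=w;o[:300,400:]=cv2.resize(sc,(400,300),interpolation=2)
cv2.imwrite("pics/w4.png",o[:300])
s=arm.read_state();print(s["clock"],s["position"],s["contact_force"])
M=R.from_quat(s["ee_rot"]).as_matrix()
p=[599.76,-46.43,-.25,.28];L,T=model(p)
for Q in ([76,-22,202],[76,38,202],[76,44,202]):
    print(Q,T(Q),"tool delta",M.T@(T(Q)[0]-s["position"]))
E
```

```text
5.3 [ 660.064 -114.137  202.115] [-0.337  0.124  0.714]
[76, -22, 202] [[667.954 -86.549 202.   ]] tool delta [  0.39  -28.691   0.095]
[76, 38, 202] [[682.799 -28.414 202.   ]] tool delta [ -0.51  -88.685   0.058]
[76, 44, 202] [[684.283 -22.601 202.   ]] tool delta [ -0.6   -94.684   0.054]
```

View pics/w4.png

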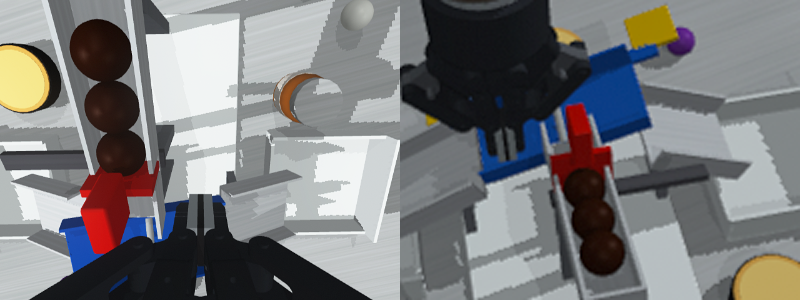

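The wrist view shows the fingertip at (203,205) to the right of the red block at (105,215), level with it and clear of the balls. Pushing left.

Call:
{"api": "step_arm", "payload": {"motion": [{"dr": [0, 0, 0], "slide": [0, -12, 0], "jaw": 0}, {"dr": [0, 0, 0], "slide": [0, -24, 0], "jaw": 0}, {"dr": [0, 0, 0], "slide": [0, -36, 0], "jaw": 0}, {"dr": [0, 0, 0], "slide": [0, -48, 0], "jaw": 0}, {"dr": [0, 0, 0], "slide": [0, -60, 0], "jaw": 0}, {"dr": [0, 0, 0], "slide": [0, -72, 0], "jaw": 0}, {"dr": [0, 0, 0], "slide": [0, -82, 0], "jaw": 0}, {"dr": [0, 0, 0], "slide": [0, -87, 0], "jaw": 0}]}}

```text
clock: 6.3
position: [684.0, -29.3, 203.1]
ee_rot: [0.991, -0.132, -0.0, 0.0]
contact_force: [-0.8, -0.2, 1.3]
gripper_width: -0.4
grasp_force: 0.6
```

```bash
python3 - <<'E'
from h import *
im=optics.get_image("wrist");sc=optics.get_image("scene")
s=arm.read_state();print(s["clock"],s["position"],s["contact_force"])
o=np.zeros((300,800,3),np.uint8);o[:,:400]=cv2.resize(im,(400,300));o[:,400:]=cv2.resize(sc[180:330,215:415],(400,300),interpolation=2)
cv2.imwrite("pics/w5.png",o)
_,T=model([599.76,-46.43,-.25,.28])
for y in (0,40,50,58): print(y,proj("scene",T([76,y,225])),(proj("scene",T([76,y,225]))-[215,180])*2+[400,0])
E
```

```text
6.4 [684.191 -29.256 203.063] [ 0.154 -0.908 -0.34 ]
0 [[301.837 240.699]] [[573.674 121.397]]
40 [[329.119 236.229]] [[628.239 112.458]]
50 [[335.869 235.124]] [[641.737 110.247]]
58 [[341.248 234.242]] [[652.496 108.485]]
```

View pics/w5.png

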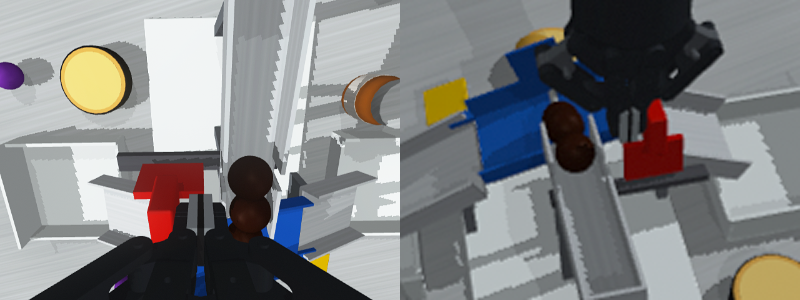

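The balls are rolling through, and the block top at (656,103) suggests the stop is close to fully open. I'll push a few mm more until it reaches the end.

Call:
{"api": "step_arm", "payload": {"motion": [{"dr": [0, 0, 0], "slide": [0, -1, 0], "jaw": 0}, {"dr": [0, 0, 0], "slide": [0, -2, 0], "jaw": 0}, {"dr": [0, 0, 0], "slide": [0, -3, 0], "jaw": 0}, {"dr": [0, 0, 0], "slide": [0, -4, 0], "jaw": 0}, {"dr": [0, 0, 0], "slide": [0, -5, 0], "jaw": 0}, {"dr": [0, 0, 0], "slide": [0, -5, 0], "jaw": 0}, {"dr": [0, 0, 0], "slide": [0, -5, 0], "jaw": 0}, {"dr": [0, 0, 0], "slide": [0, -5, 0], "jaw": 0}]}}

```text
clock: 7.4
position: [684.5, -27.9, 203.2]
ee_rot: [0.991, -0.133, -0.001, 0.002]
contact_force: [-1.3, -7.8, -0.1]
gripper_width: 0.5
grasp_force: 3.9
```

The force is 7.8 N against the end stop, so the stop is fully open. Backing off and retreating upward.

Call:
{"api": "step_arm", "payload": {"motion": [{"dr": [0, 0, 0], "slide": [0, 10, 0], "jaw": 0}, {"dr": [0, 0, 0], "slide": [0, 18, 0], "jaw": 0}, {"dr": [0, 0, 0], "slide": [0, 18, -30], "jaw": 0}, {"dr": [0, 0, 0], "slide": [0, 18, -75], "jaw": 0}, {"dr": [0, 0, 0], "slide": [-40, 18, -110], "jaw": 0}, {"dr": [0, 0, 0], "slide": [-95, 18, -130], "jaw": 0}, {"dr": [0, 0, 0], "slide": [-150, 18, -130], "jaw": 0}, {"dr": [0, 0, 0], "slide": [-180, 18, -130], "jaw": 0}]}}

```text
clock: 8.4
position: [504.6, 5.0, 334.6]
ee_rot: [0.991, -0.132, 0.001, -0.001]
contact_force: [0.9, -0.2, -0.3]
gripper_width: -0.3
grasp_force: 0.0
```

Call:
{"api": "step_arm", "payload": {"motion": [{"dr": [0, 0, 0], "slide": [-50, 0, 0], "jaw": 0}, {"dr": [0, 0, 0], "slide": [-100, 0, 0], "jaw": 0}, {"dr": [0, 0, 0], "slide": [-120, 0, 0], "jaw": 0}, {"dr": [0, 0, 0], "slide": [-120, 0, 0], "jaw": 0}, {"dr": [0, 0, 0], "slide": [-120, 0, 0], "jaw": 0}, {"dr": [0, 0, 0], "slide": [-120, 0, 0], "jaw": 0}, {"dr": [0, 0, 0], "slide": [-120, 0, 0], "jaw": 0}, {"dr": [0, 0, 0], "slide": [-120, 0, 0], "jaw": 0}]}}

```text
clock: 9.4
position: [391.3, 35.8, 333.0]
ee_rot: [0.991, -0.132, -0.0, 0.0]
contact_force: [0.4, 0.2, 0.2]
gripper_width: 0.0
grasp_force: 0.0
```

```bash
python3 - <<'E'
from h import *
sc=optics.get_image("scene");t=optics.get_image("top")
o=np.zeros((450,800,3),np.uint8)
o[:,:400]=cv2.resize(sc[160:360,130:330],(400,450))
o[:,400:]=cv2.resize(t[130:355,300:500],(400,450))
cv2.imwrite("pics/f6.png",o);s=arm.read_state();print(s["clock"],s["position"])
_,T=model([599.76,-46.43,-.25,.28])
for y in (0,50,58): print(y,proj("top",T([76,y,225])),proj("scene",T([76,y,225])))
print(blobs(t,(0,180,80),(6,255,255),(200,130,500,330)),blobs(sc,(0,180,80),(6,255,255),(215,190,400,300)))
E
```

```text
9.5 [391.178  35.838 333.169]
0 [[361.608 206.848]] [[301.837 240.699]]
50 [[333.764 199.359]] [[335.869 235.124]]
58 [[329.319 198.163]] [[341.248 234.242]]
[(np.int32(155), array([327.065, 199.342]), array([318, 190,  17,  20], dtype=int32))] [(np.int32(712), array([341.765, 251.904]), array([327, 226,  30,  44], dtype=int32))]
```

View pics/f6.png

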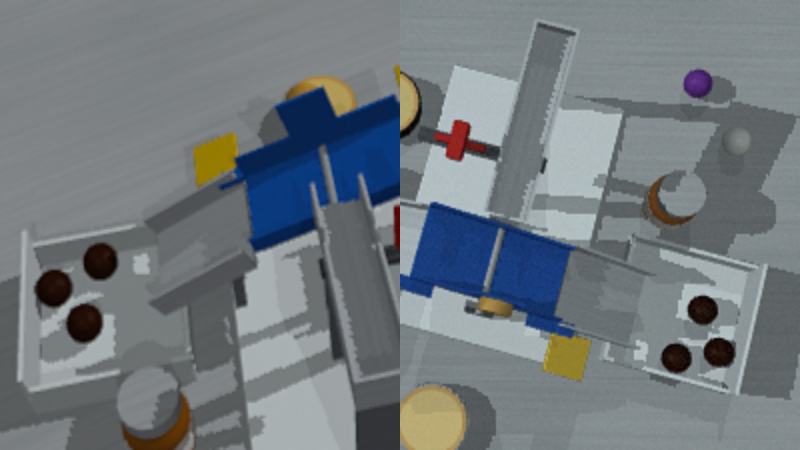

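All three balls lie in the right tray (top crop (703,310), (677,358), (719,352)) and the stop is open. I'll let things settle for a second, then hand in.

Call:
{"api": "step_arm", "payload": {"motion": [{"dr": [0, 0, 0], "slide": [0, 0, 0], "jaw": 0}, {"dr": [0, 0, 0], "slide": [0, 0, 0], "jaw": 0}, {"dr": [0, 0, 0], "slide": [0, 0, 0], "jaw": 0}, {"dr": [0, 0, 0], "slide": [0, 0, 0], "jaw": 0}, {"dr": [0, 0, 0], "slide": [0, 0, 0], "jaw": 0}, {"dr": [0, 0, 0], "slide": [0, 0, 0], "jaw": 0}, {"dr": [0, 0, 0], "slide": [0, 0, 0], "jaw": 0}, {"dr": [0, 0, 0], "slide": [0, 0, 0], "jaw": 0}]}}

```text
clock: 10.5
position: [391.0, 35.9, 333.3]
ee_rot: [0.991, -0.132, -0.0, 0.0]
contact_force: [-0.2, 0.1, -0.8]
gripper_width: 0.0
grasp_force: 0.0
```

Call:
{"api": "step_arm", "payload": {"motion": [{"dr": [0, 0, 0], "slide": [0, 0, 0], "jaw": 0}, {"dr": [0, 0, 0], "slide": [0, 0, 0], "jaw": 0}, {"dr": [0, 0, 0], "slide": [0, 0, 0], "jaw": 0}, {"dr": [0, 0, 0], "slide": [0, 0, 0], "jaw": 0}, {"dr": [0, 0, 0], "slide": [0, 0, 0], "jaw": 0}, {"dr": [0, 0, 0], "slide": [0, 0, 0], "jaw": 0}, {"dr": [0, 0, 0], "slide": [0, 0, 0], "jaw": 0}, {"dr": [0, 0, 0], "slide": [0, 0, 0], "jaw": 0}]}}

```text
clock: 11.5
position: [391.0, 35.9, 333.3]
ee_rot: [0.991, -0.132, 0.0, -0.0]
contact_force: [0.7, -0.1, -0.2]
gripper_width: 0.5
grasp_force: 0.0
```

```bash
python3 - <<'E'
from bench import arm
print(arm.job_done())
E
```

```text
the job is handed in; nothing more can be done
None
```

I rocked the gate over with its right pad and pushed the red stop fully open; all three balls lay in the right tray in the last pictures, and I handed the job in at about 11.5 s (no verdict was returned).

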